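Find the high spot of a belt pulley on the runout stand

TASK

Swing the pointer arm of the runout stand gently against its stop so that its tip sits in the groove of the belt pulley, then turn the pulley slowly by its crank and find by feel the groove's highest spot (there is also a lesser one). Leave the pulley standing with the highest spot right under the pointer tip, the arm still against its stop, and let go; do not disturb the bolt, bushing and gear lying around.

Things in the scene. Friction and masses are not known exactly. Their poses are not given: they have to be found in the camera images.
- fixture: Runout stand: fixed grey base plate 120x250x12 mm (x -48..72, y -177..73 in its own frame), carrying a flat-lying belt pulley and a swinging pointer arm. Origin on the worktop (z = 0) under the pulley's axis; its z is up and is the pulley's axis of turning. Its -y axis points from the pulley's axis to the arm's pivot, 140 mm away, so the pointer tip meets the pulley on the -y side.
- pulley: Aluminium belt pulley lying flat, turning any number of turns about the vertical axis through its origin (28 mm above the worktop). Two flanges of 57 mm radius, upper one's top 52 mm above the worktop; crank bar on it (up to 62 mm) along the pulley's own +x to the crank grip. Turn it slower than 2.5 rad/s. Drag 0.12 N m (3 N at the crank grip): it stays where it is left.
- crank_top (a point): Centre of the top of the crank grip, 112 mm above the worktop: a black upright round sleeve 16 mm in diameter and 48 mm high (64 to 112 mm above the worktop), which spins freely on its pin, 40 mm from the pulley's axis. Grip it lightly from above (about 10 N) and lead it round a circle.
- pointer_arm: Steel pointer arm, 12 mm wide, 32 to 48 mm above the worktop, turning on a vertical pivot at its origin (40 mm up). Its +y runs from the pivot to the brass ball tip. Against its stop its axes are parallel to the stand's; it starts swung out counter-clockwise (from above, toward the stand's -x) by 0.5 to 0.9 rad. Pivot friction 0.4 N m (7 N at the post): it stays where it is left.
- post_top (a point): Top of the upright round steel post on the pointer arm, 10 mm in diameter, 78 mm above the worktop, 32 mm above the arm, 55 mm from the pivot along the arm: push or pull it to swing the arm, with less than 30 N.
- bolt: Bystander: loose steel bolt, 36x15x13 mm, near the stand. Origin at its underside.
- bushing: Bystander: loose tan bushing, 32 mm wide, 24 mm high, near the stand. Origin at its underside.
- gear: Bystander: loose pale gear, 33 mm wide, 16 mm high, near the stand. Origin at its underside.
- axle_top (a point): Top of the fixed axle, on the pulley's axis, 67 mm up. The groove floor round it (radius 50 mm, hidden by the flanges) has two smooth swellings: the highest spot, 4 mm, and 2.3 rad counter-clockwise of it (seen from above) a lesser one, 1.8 mm, spread about 0.3 and 0.2 rad to either side of their tops. Where they lie relative to the crank is different each time and not measured.
- pivot_top (a point): Top of the arm's pivot, 51 mm up. The arm's smooth sprung ball tip (4 mm radius, sliding lengthwise) hangs 0.3 mm clear of the plain groove floor; it presses with about 17 N at the top of the highest spot, 7 N on the lesser. At the crank grip turning gets some 4 N harder as the highest spot runs up to the tip and 4 N easier as it runs off, unchanged at its top; 1 N for the lesser.

How it is judged:
On the way:
1. the pointer arm is against its stop (angle between the y axis of pointer_arm and the y axis of fixture, either way round below 0.04 rad), for 0.2 s.
At the end, for the whole second after the job is handed in: The arm is within 0.04 rad of its stop and the pointer tip rests on the top of the highest spot of the pulley's groove, pressed with more than 14.5 N (of about 17; within some 0.12 rad of the top), with the pulley at rest (angle between the y axis of pointer_arm and the y axis of fixture, either way round below 0.04 rad and contact force between pointer_arm and pulley above 14.5 N and angular speed of pulley below 0.05 rad/s); the robot touches nothing.
It fails at once if the pulley is spun fast (over 3 rad/s) (angular speed of pulley above 3 rad/s).
It fails at once if the pointer arm is forced (over 50 N) (contact force between any of the arm, the fingers and pointer_arm above 50 N).
It fails at once if the bolt is disturbed (moved over 20 mm) (distance of bolt from where it was at the start of the episode above 0.02 m).
It fails at once if the bushing is disturbed (moved over 20 mm) (distance of bushing from where it was at the start of the episode above 0.02 m).
It fails at once if the gear is disturbed (moved over 20 mm) (distance of gear from where it was at the start of the episode above 0.02 m).
It also fails if it takes over 72 s, if anything falls off the work surface, if the arm or the gripper's body presses on something with over 40 N, if the wrist force passes 120 N, or if a joint passes its speed limit or range.

ROBOT

A 6-joint arm with a two-finger parallel gripper is mounted at the origin on a cart in front of the work surface, level with it; the furniture and walls round the work are solid. World frame = base frame: x ahead of the robot, y to its left, z up, the work surface at z = 0. Lengths are in m, angles in rad, forces in N, time in s.
With the tool pointing down it reaches from about 0.425 to 1.125 m from the base axis. Payload 14.9 kg.
Tool frame: the origin (TCP) lies on the centre line of the jaws, within the pads' length; the fingertips stand r.finger_overhang ahead of it and the grasp point (between the pads) lies 5 mm behind it (r.finger_overhang is the distance from the TCP to the fingertips, in m); z points along the fingers, y is the direction in which the jaws open and shut (so a half turn about z gives the same grasp; the last joint's range is limited). The gripper opens to 91 mm and grips with 3 to 60 N. Pads are 32 mm wide; open, the fingers measure 118 mm over their backs; the gripper's body (76 mm by 178 mm) begins 60 mm behind the grasp point.
Start: joints at [-1.217, 0.379, 1.734, -0, 1.028, -0.033], TCP at [0.264, -0.648, 0.228] pointing down, gripper open.
Joint ranges: [-2.77, 2.77], [-0.74, 2.19], [0, 2.66], [-1.06, 4.2], [0.31, 2.87], [-3.08, 3.08]. Speed limits (rad/s): [1.89, 1.89, 2.39, 3.14, 3.14, 3.14].

INTERFACE

Orientations are given as a unit quaternion [x, y, z, w].
In Python, from plant import r, grab_frame, order gives the robot as it stands.
- The arm moves only by the tool jog_arm, never from a script. Its arguments are lists of equal length, an entry for each row: "xyz": the shift along the tool's x, y, z in mm, a list of three; "twist": the turn, a rotation vector about the tool's x, y, z in degrees, a list of three; "grip": the opening, from 0 (shut) to 1 (fully open). In form: {"xyz": [[tx, ty, tz], ...], "twist": [[ax, ay, az], ...], "grip": [grip, ...]}. A call has exactly 10 rows; each row shifts and turns the commanded pose from where the row before left it, along the tool's axes as they then stand; what a row does not reach is not made up. A row lasts 1/8 s, in which the tool goes at most 62.5 mm and 10.7 degrees, less where a joint would pass 70% of its speed; a pose out of reach is approached as far as the arm can. A call with a gripper value outside its range is refused whole. The fingers move at their own pace and stop on an object; "grip_force" is the grip in N (left out, the last holds). Time passes only in rows, so rows that do not move let the fingers close, or fill a call up. It gives the time, the measured TCP pose, the force and the opening at its end, in the units of the state.
- r.state(): the state, without advancing time (a new reading comes with each control period).
- grab_frame(name): name is "scene" or "side" or "wrist"; returns a dict with "frame" (480x640x3 uint8, red, green, blue), "z_map" (480x640 float32, m along the optical axis (not along the pixel's ray), 0 where there is no reading), "camera_matrix" (3x3 intrinsics, pixels), "D" ([k1, k2, p1, p2, k3] as OpenCV has them; the pictures are not rectified), "view" (4x4, takes a point from world to camera coordinates). Camera axes: x right, y down, z forward; pixel columns grow to the right and rows downward; lengths in m; the calibration is good to about 2 mm. A picture is of the moment at which its call begins.
- order.close_job(): hands the job in, once; it reports no verdict.
The state is a dict: "t": time; "joints": joint angles; "dq": joint speeds; "joint_efforts": joint torques, N m; "ee_pos": TCP position; "eef_rot": TCP orientation; "force": force on the tool from outside, world axes, zero at the start; "torque": the same for the moment, N m; "finger_gap": opening from 0.0 (shut) to 1.0 (fully open).
Only numpy, scipy, OpenCV 4.12 (cv2) and the standard library are available. Lean on these libraries where they do the work, as an engineer would, in place of code of your own. Each camera call takes 0.05 s, during which the arm holds its last target.

## Working session

There is one attempt and no reset: what is moved stays moved. The work goes in short steps, Python scripts to look and compute and a tool call to move; the robot and the scene stay as the last step left them, time stands still between calls to the robot, and variables do not carry over. Pictures are saved under pics/ and viewed, and the job is handed in when it is done.

Besides the shell and the picture viewer there is one more tool, called after "Call:" as name(argument=value, ...), one argument or row to a line, values as JSON. jog_arm: Moves the arm, as the interface text tells. Its arguments: {"type":"object","properties":{"xyz":{"type":"array"},"twist":{"type":"array"},"grip":{"type":"array"},"grip_force":{"type":"number"}},"required":["xyz","twist","grip"]}

```bash
ls; mkdir -p pics
python3 - <<'E'
from plant import r, grab_frame, order
import cv2, numpy as np
print(r.state(), r.finger_overhang)
for n in ["scene","side","wrist"]:
    d=grab_frame(n); cv2.imwrite(f"pics/{n}0.png",d["frame"][:,:,::-1]); np.savez(f"/tmp/{n}0.npz",**d)
    print(n,d["camera_matrix"].tolist(),d["D"],np.round(d["view"],3).tolist())
E
```

```text
pics
{'t': 0.0, 'joints': array([-1.21730254e+00,  3.79399543e-01,  1.73478870e+00,  2.42102053e-05,
        1.02851723e+00, -3.33095492e-02]), 'dq': array([-2.88756987e-05, -1.28635182e-03, -1.66767460e-03, -2.13688531e-04,
        5.25204451e-04,  5.09993929e-04]), 'joint_efforts': array([-2.37339755e-04, -7.63739777e+01, -4.34380174e+01,  6.50695805e-02,
        4.25579678e-02, -7.45319608e-05]), 'ee_pos': array([ 0.26391896, -0.64791959,  0.22729063]), 'eef_rot': array([ 9.81357169e-01,  1.92192082e-01, -7.84647700e-05, -5.50949388e-04]), 'force': array([-0.01222736,  0.354813  , -0.14549882]), 'torque': array([ 0.00601193,  0.03542432, -0.02230689]), 'finger_gap': 0.998864112293354} 0.014
scene [[542.8078870320417, 0.0, 322.45519782335435], [0.0, 542.8078870320417, 240.20638966472922], [0.0, 0.0, 1.0]] [0.04643262 0.         0.         0.         0.        ] [[0.575, -0.818, 0.023, -0.456], [-0.443, -0.335, -0.832, 0.331], [0.688, 0.468, -0.555, 0.563], [0.0, 0.0, 0.0, 1.0]]
side [[588.1706467748444, 0.0, 314.5095597775398], [0.0, 588.1706467748444, 241.79124875486147], [0.0, 0.0, 1.0]] [-0.17518279  0.          0.          0.          0.        ] [[0.988, -0.152, -0.025, -0.605], [-0.087, -0.416, -0.905, 0.101], [0.128, 0.897, -0.424, 0.922], [0.0, 0.0, 0.0, 1.0]]
wrist [[405.10303758857003, 0.0, 319.3924309138194], [0.0, 405.10303758857003, 231.61947777829448], [0.0, 0.0, 1.0]] [-0.00868772  0.          0.          0.          0.        ] [[0.377, -0.926, -0.0, -0.698], [-0.896, -0.365, 0.252, -0.027], [-0.234, -0.095, -0.968, 0.39], [0.0, 0.0, 0.0, 1.0]]
```

View pics/scene0.png

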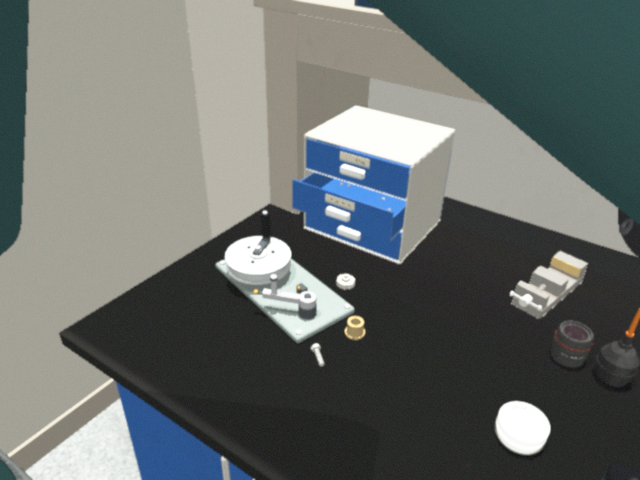

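View pics/side0.png

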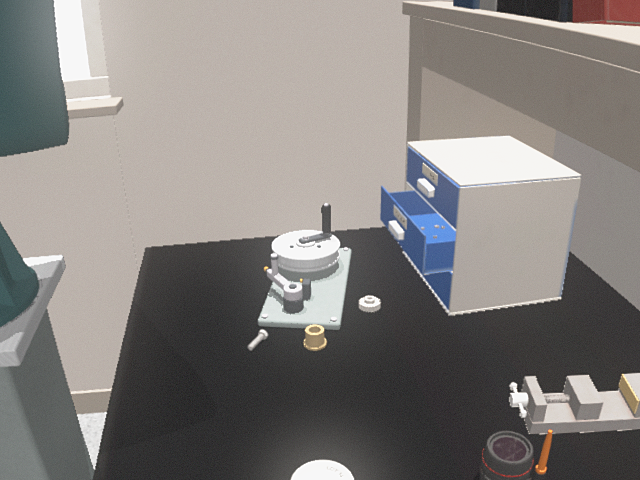

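View pics/wrist0.png

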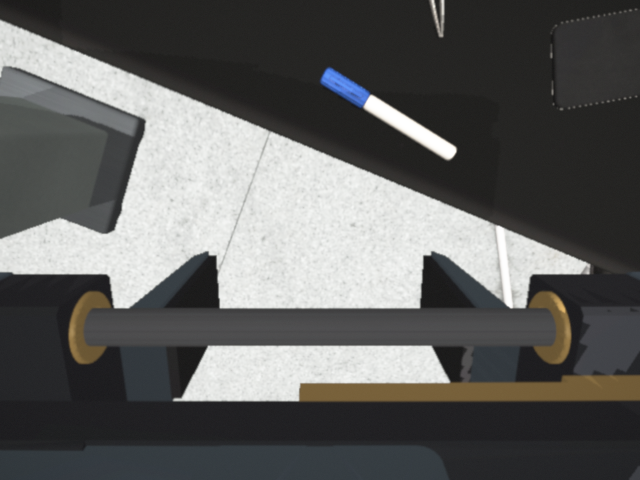

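The scene view has the pulley at about (258,260), crank grip top at (265,213), post at (274,278), pivot at (308,297). The side view has the crank top at (326,206). I'll enlarge both crops.

```bash
cat > h.py <<'E'
import numpy as np, cv2
def P(d,u,v,z=None):
    K=d["camera_matrix"];D=np.array(d["D"],float);V=d["view"]
    n=cv2.undistortPoints(np.array([[[u,v]]],float),K,D)[0,0]
    R=V[:3,:3];t=V[:3,3];c=-R.T@t;ray=R.T@np.array([n[0],n[1],1])
    if z is None: s=float(d["z_map"][int(round(v)),int(round(u))])
    else: s=(z-c[2])/ray[2]
    return c+s*ray
def proj(d,p):
    V=d["view"];rv=cv2.Rodrigues(V[:3,:3])[0]
    return cv2.projectPoints(np.array(p,float).reshape(-1,1,3),rv,V[:3,3],d["camera_matrix"],np.array(d["D"],float))[0][:,0]
E
python3 - <<'E'
import numpy as np,cv2
for n,(x,y) in {"scene":(205,195),"side":(235,195)}.items():
    d=np.load(f"/tmp/{n}0.npz"); f=d["frame"][y:y+150,x:x+200,::-1]
    cv2.imwrite(f"pics/{n}0c.png",cv2.resize(f,None,fx=4,fy=4,interpolation=cv2.INTER_CUBIC))
E
```

```text
(no output)
```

View pics/scene0c.png

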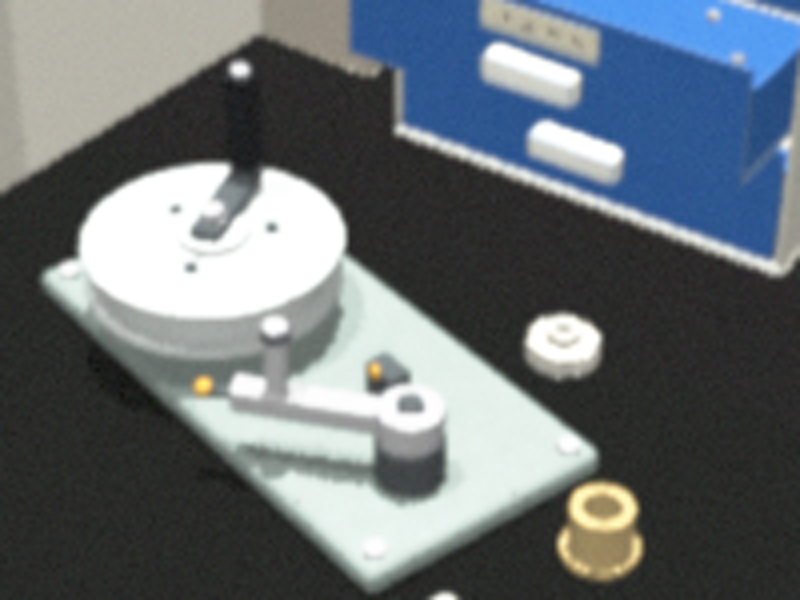

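View pics/side0c.png

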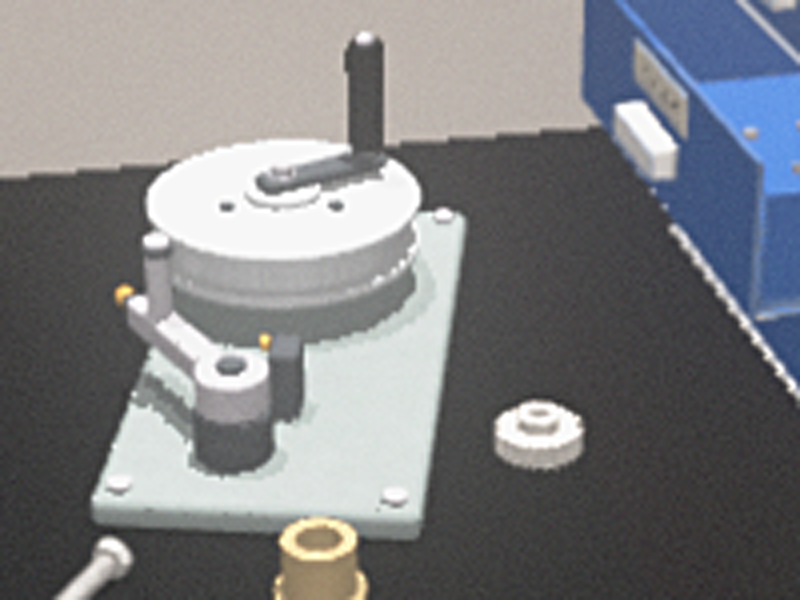

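```bash
cat > loc.py <<'E'
from h import *
off={"scene":(205,195),"side":(235,195)}
pts={"axle":(.067,(214,210),(281,173)),"crank":(.112,(240,68),(365,38)),"pivot":(.051,(411,404),(232,364)),"post":(.078,(275,325),(157,241))}
D={n:np.load(f"/tmp/{n}0.npz") for n in off}
D={n:{k:D[n][k] for k in D[n].files} for n in D}
for k,(z,a,b) in pts.items():
    for n,c in zip(off,(a,b)):
        u=(c[0]+.5)/4-.5+off[n][0];v=(c[1]+.5)/4-.5+off[n][1]
        print(k,n,np.round(P(D[n],u,v,z),4),np.round(P(D[n],u,v),4))
for k,n,c in [("bolt","side",(80,575)),("bushing","scene",(600,540)),("gear","scene",(563,345)),("c1","scene",(70,269)),("c2","scene",(375,548)),("c3","scene",(569,445))]:
    u=(c[0]+.5)/4-.5+off[n][0];v=(c[1]+.5)/4-.5+off[n][1]
    print(k,n,np.round(P(D[n],u,v),4))
E
python3 loc.py
```

```text
axle scene [ 0.5956 -0.002   0.067 ] [ 0.5971 -0.0007  0.0656]
axle side [ 0.5959 -0.0122  0.067 ] [ 0.5968 -0.0049  0.0636]
crank scene [0.6368 0.016  0.112 ] [0.6349 0.0143 0.1135]
crank side [0.6362 0.0154 0.112 ] [0.6358 0.0131 0.1129]
pivot scene [ 0.557  -0.1359  0.051 ] [ 0.5573 -0.1357  0.0507]
pivot side [ 0.5601 -0.1375  0.051 ] [ 0.5603 -0.1354  0.0498]
post scene [ 0.5376 -0.0838  0.078 ] [ 0.5393 -0.0824  0.0764]
post side [ 0.539  -0.0868  0.078 ] [ 0.539  -0.0867  0.078 ]
bolt side [ 0.4983 -0.1939  0.005 ]
bushing scene [ 0.568  -0.219   0.0168]
gear scene [ 0.6683 -0.137   0.0111]
c1 scene [0.579  0.0722 0.013 ]
c2 scene [ 0.5144 -0.1504  0.0149]
c3 scene [ 0.6106 -0.1773  0.0142]
```

```bash
cat >> loc.py <<'E'
print("--")
from scipy.optimize import least_squares
for n,cs in {"scene":[(79,243),(347,242),(207,317),(222,163),(120,294),(300,300)],"side":[(147,203),(422,200),(285,258),(285,141),(190,243)]}.items():
    q=[]
    for c in cs:
        q.append(P(D[n],(c[0]+.5)/4-.5+off[n][0],(c[1]+.5)/4-.5+off[n][1],.052)[:2])
    q=np.array(q)
    s=least_squares(lambda x:np.hypot(*(q-x[:2]).T)-.057,[.597,0]);print(n,s.x,np.round(s.fun,4))
E
python3 loc.py | sed -n '/--/,$p'
```

```text
--
scene [ 0.59694461 -0.0015795 ] [ 0.0019 -0.0003  0.0004  0.0015 -0.0011  0.0023]
side [ 0.59856603 -0.00285274] [ 0.0003 -0.0003 -0.0001 -0.0008 -0.0009]
```

Run:
```python
from h import *
d=np.load("/tmp/scene0.npz"); d={k:d[k] for k in d.files}
for u,v in [(294,180),(294,202),(308,140),(350,112),(404,200),(405,230),(265,215)]:
    print(u,v,np.round(P(d,u,v),3), np.round(P(d,u+3,v+1),3))
z=d["z_map"];vv,uu=np.mgrid[0:480:2,0:640:2]
pts=np.array([P(d,u,v) for u,v in zip(uu.ravel(),vv.ravel()) if 0<z[v,u]<3])
m=(np.abs(pts[:,0]-.6)<.35)&(np.abs(pts[:,1])<.3)&(pts[:,2]>.1)
q=pts[m]
for a in np.arange(.3,.95,.05):
    s=q[(q[:,0]>=a)&(q[:,0]<a+.05)]
    if len(s): print(round(a,2),len(s),s[:,1].min(),s[:,1].max(),s[:,2].max())
```

```text
294 180 [0.733 0.025 0.131] [0.732 0.018 0.132]
294 202 [0.731 0.025 0.085] [0.734 0.02  0.084]
308 140 [0.779 0.028 0.194] [0.776 0.018 0.196]
350 112 [0.924 0.029 0.205] [0.922 0.021 0.205]
404 200 [ 0.788 -0.175  0.133] [ 0.783 -0.183  0.136]
405 230 [ 0.792 -0.182  0.071] [ 0.806 -0.182  0.062]
265 215 [0.631 0.011 0.11 ] [0.635 0.007 0.107]
0.6 19 0.005864731981656712 0.020623606249819737 0.11312862758425385
0.7 441 -0.18016890964040944 0.031158914298170193 0.13412762114688026
0.75 1173 -0.18403847364859083 0.13934747699530436 0.41810653609674253
0.8 4447 -0.2765114549986526 0.16641671118960166 0.4355964595006161
0.85 674 -0.1807196721408248 0.08325691854090123 0.42347988036217843
0.9 580 -0.17890862002981728 0.08392451428136294 0.2870910126936769
```

```bash
cat > mv.py <<'E'
import sys,numpy as np
from scipy.spatial.transform import Rotation as Ro
def tool(w,q):  # world vec -> tool mm
    return Ro.from_quat(q).inv().apply(np.array(w))*1000
if __name__=="__main__":
    from plant import r
    s=r.state(); R=Ro.from_quat(s["eef_rot"]); 
    t=np.array([.540,-.085,.2]); n=10
    D=(t-s["ee_pos"])*0.92/n
    for i in range(n):
        print(np.round(R.inv().apply(D)*1000).tolist()); R=R*Ro.from_rotvec([0,0,np.radians(-6.8)])
E
python3 mv.py
```

```text
[43.0, -38.0, 3.0]
[47.0, -33.0, 3.0]
[51.0, -27.0, 3.0]
[54.0, -21.0, 3.0]
[56.0, -14.0, 3.0]
[57.0, -8.0, 3.0]
[58.0, -1.0, 3.0]
[57.0, 6.0, 3.0]
[56.0, 13.0, 3.0]
[54.0, 19.0, 3.0]
```

Call:
jog_arm(
  xyz=[
    [43,-38,3],
    [47,-33,3],
    [51,-27,3],
    [54,-21,3],
    [56,-14,3],
    [57,-8,3],
    [58,-1,3],
    [57,6,3],
    [56,13,3],
    [54,19,3],
  ],
  twist=[
    [0,0,-6.8],
    [0,0,-6.8],
    [0,0,-6.8],
    [0,0,-6.8],
    [0,0,-6.8],
    [0,0,-6.8],
    [0,0,-6.8],
    [0,0,-6.8],
    [0,0,-6.8],
    [0,0,-6.8],
  ],
  grip=[0.4,0.4,0.4,0.4,0.4,0.4,0.4,0.4,0.4,0.4],
  grip_force=10,
)

```text
t: 1.4
ee_pos: [0.519, -0.1299, 0.1979]
eef_rot: [0.705, 0.709, 0.0, 0.0]
force: [1.4, 0.1, -0.4]
finger_gap: 0.396
```

Call:
jog_arm(
  xyz=[
    [22,10,15],
    [22,10,15],
    [0,0,15],
    [0,0,0],
    [0,0,0],
    [0,0,0],
    [0,0,0],
    [0,0,0],
    [0,0,0],
    [0,0,0],
  ],
  twist=[
    [0,0,0],
    [0,0,0],
    [0,0,0],
    [0,0,0],
    [0,0,0],
    [0,0,0],
    [0,0,0],
    [0,0,0],
    [0,0,0],
    [0,0,0],
  ],
  grip=[0.4,0.4,0.4,0.4,0.4,0.4,0.4,0.4,0.4,0.4],
)

```text
t: 2.65
ee_pos: [0.5383, -0.0877, 0.1529]
eef_rot: [0.706, 0.708, 0.0, 0.0]
force: [-0.9, -0.5, 0.0]
finger_gap: 0.399
```

Run:
```python
from plant import r, grab_frame
import cv2,numpy as np
from h import *
print(r.state()["ee_pos"])
d=grab_frame("wrist"); cv2.imwrite("pics/wrist1.png",d["frame"][:,:,::-1]);np.savez("/tmp/wrist1.npz",**d)
print(proj(d,[[.598,-.002,.067],[.5585,-.1365,.051],[.5385,-.085,.078],[.636,.0155,.112]]))
```

```text
[ 0.5382868  -0.0876549   0.15294063]
[[423.89168616 102.26960836]
 [348.00097378 306.86540754]
 [319.32143925 246.82610192]
 [534.75416169  56.81022494]]
```

View pics/wrist1.png

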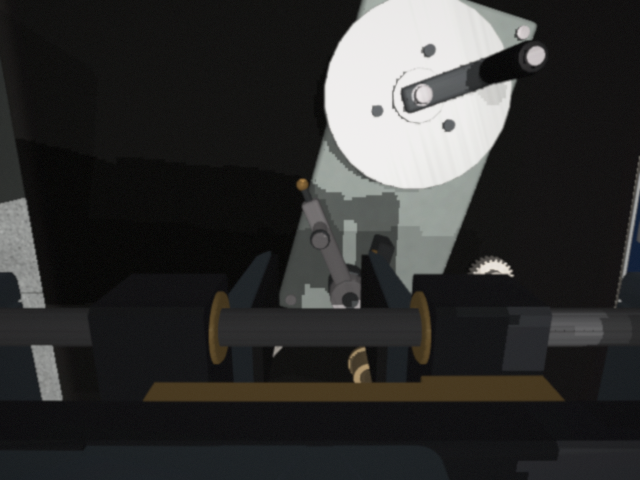

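The wrist view has the axle at (423,94), the pivot at (348,298), the post top at (319,238) and the crank top at (536,55). The prediction is within about 8 px. I'll convert these to world coordinates.

Run:
```python
from h import *
d=np.load("/tmp/wrist1.npz"); d={k:d[k] for k in d.files}
for n,u,v,z in [("axle",423,94,.067),("pivot",348,298.5,.051),("post",319,238,.078),("crank",535.5,55,.112)]:
    print(n,np.round(P(d,u,v,z),4),np.round(P(d,u,v),4))
```

```text
axle [0.5972 0.0025 0.067 ] [0.5971 0.0025 0.0673]
pivot [ 0.5584 -0.1302  0.051 ] [ 0.5584 -0.1304  0.0507]
post [ 0.5383 -0.0795  0.078 ] [ 0.5383 -0.0795  0.0782]
crank [0.6362 0.0163 0.112 ] [0.6355 0.016  0.1135]
```

Run:
```python
from h import *
d=np.load("/tmp/wrist1.npz"); d={k:d[k] for k in d.files}
for u in (374,380,386,392):
  for v in (238,244,250): print(u,v,np.round(P(d,u,v),4))
```

```text
374 238 [ 0.5793 -0.0962  0.0179]
374 244 [ 0.5785 -0.0988  0.0248]
374 250 [ 0.5765 -0.0985  0.0404]
380 238 [ 0.5826 -0.094   0.0257]
380 244 [ 0.5808 -0.0949  0.0381]
380 250 [ 0.5808 -0.0988  0.0397]
386 238 [ 0.588  -0.0956  0.0199]
386 244 [ 0.585  -0.0947  0.0385]
386 250 [ 0.585  -0.0988  0.0395]
392 238 [ 0.594  -0.0979  0.0115]
392 244 [ 0.5901 -0.0963  0.0332]
392 250 [ 0.589  -0.0986  0.0403]
```

Call:
jog_arm(
  xyz=[
    [5,0,12],
    [0,0,12],
    [0,0,12],
    [0,0,12],
    [0,0,12],
    [0,0,12],
    [0,0,11],
    [0,0,0],
    [0,6,0],
    [0,5,0],
  ],
  twist=[
    [0,0,0],
    [0,0,0],
    [0,0,0],
    [0,0,0],
    [0,0,0],
    [0,0,0],
    [0,0,0],
    [0,0,0],
    [0,0,0],
    [0,0,0],
  ],
  grip=[0.4,0.4,0.4,0.4,0.4,0.4,0.4,0.4,0.4,0.4],
)

```text
t: 3.95
ee_pos: [0.5502, -0.0827, 0.0705]
eef_rot: [0.706, 0.708, 0.0, 0.0]
force: [-0.5, 0.8, 0.7]
finger_gap: 0.395
```

Call:
jog_arm(
  xyz=[
    [0,3,0],
    [0,3,0],
    [0,3,0],
    [0,3,0],
    [0,3,0],
    [0,3,0],
    [0,3,0],
    [0,3,0],
    [0,3,0],
    [0,3,0],
  ],
  twist=[
    [0,0,0],
    [0,0,0],
    [0,0,0],
    [0,0,0],
    [0,0,0],
    [0,0,0],
    [0,0,0],
    [0,0,0],
    [0,0,0],
    [0,0,0],
  ],
  grip=[0.4,0.4,0.4,0.4,0.4,0.4,0.4,0.4,0.4,0.4],
)

```text
t: 5.2
ee_pos: [0.5774, -0.0818, 0.0691]
eef_rot: [0.706, 0.708, -0.001, -0.002]
force: [-7.8, 6.0, -1.2]
finger_gap: 0.397
```

Call:
jog_arm(
  xyz=[
    [0,1,0],
    [0,1,0],
    [0,1,0],
    [0,1,0],
    [0,0,0],
    [0,0,0],
    [0,0,0],
    [0,0,0],
    [0,0,0],
    [0,0,0],
  ],
  twist=[
    [0,0,0],
    [0,0,0],
    [0,0,0],
    [0,0,0],
    [0,0,0],
    [0,0,0],
    [0,0,0],
    [0,0,0],
    [0,0,0],
    [0,0,0],
  ],
  grip=[0.4,0.4,0.4,0.4,0.4,0.4,0.4,0.4,0.4,0.4],
)

```text
t: 6.45
ee_pos: [0.5816, -0.0819, 0.0692]
eef_rot: [0.706, 0.708, -0.001, -0.002]
force: [-6.3, 4.8, -3.3]
finger_gap: 0.4
```

Call:
jog_arm(
  xyz=[
    [0,1,0],
    [0,1,0],
    [0,1,0],
    [0,1,0],
    [0,0,0],
    [0,0,0],
    [0,0,0],
    [0,0,0],
    [0,0,0],
    [0,0,0],
  ],
  twist=[
    [0,0,0],
    [0,0,0],
    [0,0,0],
    [0,0,0],
    [0,0,0],
    [0,0,0],
    [0,0,0],
    [0,0,0],
    [0,0,0],
    [0,0,0],
  ],
  grip=[0.4,0.4,0.4,0.4,0.4,0.4,0.4,0.4,0.4,0.4],
)

```text
t: 7.7
ee_pos: [0.5856, -0.0822, 0.0692]
eef_rot: [0.706, 0.708, -0.001, -0.002]
force: [-6.2, -0.2, -3.2]
finger_gap: 0.397
```

Call:
jog_arm(
  xyz=[
    [0,1,0],
    [0,1,0],
    [0,1,0],
    [0,1,0],
    [0,0,0],
    [0,0,0],
    [0,0,0],
    [0,0,0],
    [0,0,0],
    [0,0,0],
  ],
  twist=[
    [0,0,0],
    [0,0,0],
    [0,0,0],
    [0,0,0],
    [0,0,0],
    [0,0,0],
    [0,0,0],
    [0,0,0],
    [0,0,0],
    [0,0,0],
  ],
  grip=[0.4,0.4,0.4,0.4,0.4,0.4,0.4,0.4,0.4,0.4],
)

```text
t: 8.95
ee_pos: [0.5882, -0.0824, 0.0689]
eef_rot: [0.706, 0.708, -0.002, -0.003]
force: [-16.0, -3.7, 3.6]
finger_gap: 0.403
```

Call:
jog_arm(
  xyz=[
    [0,1,0],
    [0,0,0],
    [0,0,0],
    [0,-6,0],
    [0,-8,0],
    [0,0,-10],
    [0,0,-20],
    [0,0,-25],
    [0,0,-25],
    [0,0,0],
  ],
  twist=[
    [0,0,0],
    [0,0,0],
    [0,0,0],
    [0,0,0],
    [0,0,0],
    [0,0,0],
    [0,0,0],
    [0,0,0],
    [0,0,0],
    [0,0,0],
  ],
  grip=[0.4,0.4,0.4,0.4,0.4,0.4,0.4,0.4,0.4,0.4],
)

```text
t: 10.2
ee_pos: [0.58, -0.0828, 0.1532]
eef_rot: [0.706, 0.708, 0.001, 0.002]
force: [1.1, -0.2, 0.1]
finger_gap: 0.404
```

Run:
```python
from plant import r, grab_frame
import cv2,numpy as np
from h import *
print(r.state()["ee_pos"])
d=grab_frame("wrist"); cv2.imwrite("pics/wrist2.png",d["frame"][:,:,::-1]);np.savez("/tmp/wrist2.npz",**d)
```

```text
[ 0.58001886 -0.0827942   0.15315226]
```

View pics/wrist2.png

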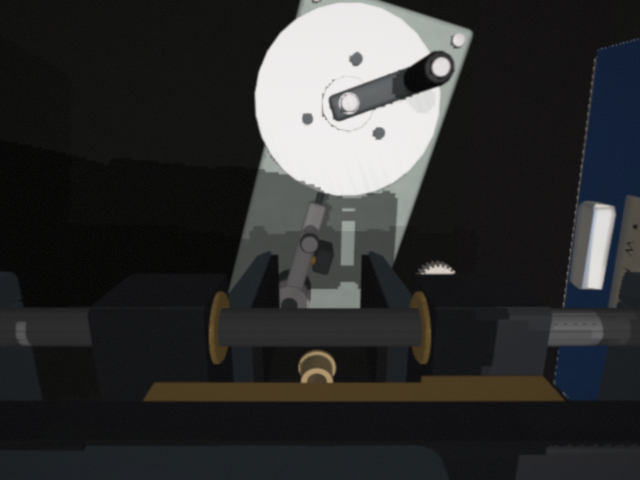

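The wrist view shows the post top at (309,243) and the arm touching the stop block at (320,255). The tip is in the groove at (322,196), the axle at (348,103) and the crank top at (440,66).

Run:
```python
from h import *
d=np.load("/tmp/wrist2.npz"); d={k:d[k] for k in d.files}
Q={}
for n,u,v,z in [("axle",348,103,.067),("pivot",293.5,305,.051),("post",309,242.5,.078),("crank",440,66,.112),("armend",317,205,.048)]:
    Q[n]=P(d,u,v,z);print(n,np.round(Q[n],4),np.round(P(d,u,v),4))
a=lambda p,q:np.arctan2(*(Q[q]-Q[p])[[1,0]])
print(a("pivot","post"),a("pivot","axle"),a("pivot","armend"),a("axle","crank"))
```

```text
axle [0.5968 0.0022 0.067 ] [0.5968 0.0022 0.0672]
pivot [ 0.563  -0.1305  0.051 ] [ 0.5629 -0.1309  0.0502]
post [ 0.5744 -0.0776  0.078 ] [ 0.5744 -0.078   0.0767]
crank [0.6352 0.0162 0.112 ] [0.6349 0.0161 0.1132]
armend [ 0.5792 -0.0607  0.048 ] [ 0.5792 -0.0613  0.0452]
1.3574328038779953 1.3212708850652866 1.3430205505830126 0.3491814400644295
```

Call:
jog_arm(
  xyz=[
    [33,19,0],
    [33,19,0],
    [33,18,0],
    [0,0,0],
    [0,0,14],
    [0,0,15],
    [0,0,14],
    [0,0,14],
    [0,0,0],
    [0,0,0],
  ],
  twist=[
    [0,0,0],
    [0,0,0],
    [0,0,0],
    [0,0,0],
    [0,0,0],
    [0,0,0],
    [0,0,0],
    [0,0,0],
    [0,0,0],
    [0,0,0],
  ],
  grip=[0.4,0.4,0.4,0.4,0.4,0.4,0.4,0.4,0.3,0.2],
)

```text
t: 11.5
ee_pos: [0.6342, 0.0166, 0.0932]
eef_rot: [0.706, 0.708, 0.0, 0.0]
force: [-0.1, 0.1, 0.4]
finger_gap: 0.226
```

Call:
jog_arm(
  xyz=[
    [0,0,0],
    [0,0,0],
    [0,0,0],
    [0,0,0],
    [0,0,0],
    [0,0,0],
    [0,0,0],
    [0,0,0],
    [0,0,0],
    [0,0,0],
  ],
  twist=[
    [0,0,0],
    [0,0,0],
    [0,0,0],
    [0,0,0],
    [0,0,0],
    [0,0,0],
    [0,0,0],
    [0,0,0],
    [0,0,0],
    [0,0,0],
  ],
  grip=[0.15,0.1,0.1,0.1,0.1,0.1,0.1,0.1,0.1,0.1],
  grip_force=10,
)

```text
t: 12.75
ee_pos: [0.6349, 0.0167, 0.0935]
eef_rot: [0.706, 0.708, 0.001, 0.001]
force: [5.9, 0.8, -6.2]
finger_gap: 0.171
```

Run:
```python
from plant import r, grab_frame
import cv2,numpy as np
print(r.state())
d=grab_frame("wrist"); cv2.imwrite("pics/wrist3.png",d["frame"][:,:,::-1])
```

```text
{'t': 12.75, 'joints': array([-1.04517510e-02,  4.60086741e-01,  1.91394822e+00,  1.13180084e-04,
        7.65105085e-01, -1.34468095e-02]), 'dq': array([ 0.00057866, -0.00141718, -0.00045875, -0.00106757,  0.0003394 ,
        0.00080032]), 'joint_efforts': array([-2.34463010e-01, -7.61496949e+01, -3.26392329e+01, -4.51507908e-02,
        1.34188112e+00,  8.84515961e-03]), 'ee_pos': array([0.63494749, 0.01668469, 0.09354425]), 'eef_rot': array([0.70607542, 0.70813558, 0.00088479, 0.00085001]), 'force': array([ 5.91797853,  0.78065075, -6.21644946]), 'torque': array([ 0.07056736, -0.99172512,  0.01222081]), 'finger_gap': 0.17139706604791602}
```

View pics/wrist3.png

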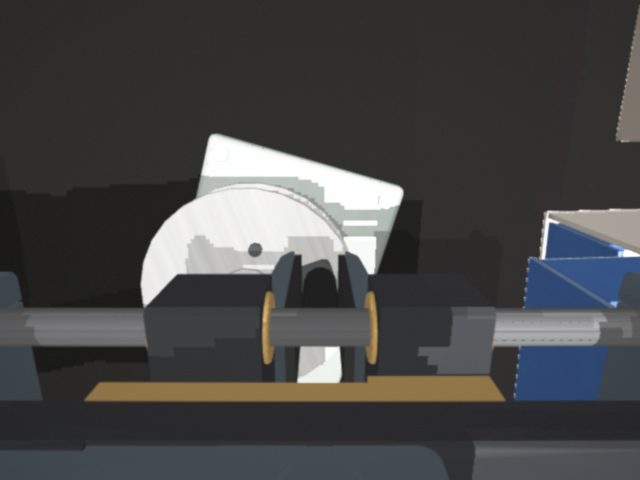

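Run:
```python
import numpy as np
th=.4;p=np.array([.6342,.0166]);C=np.array([.598,.001])
for i in range(32):
    th+=.2;q=C+.04*np.array([np.cos(th),np.sin(th)])
    d=np.round((q-p)*100,2);p=p+d/100
    print(i,round(th,2),[float(d[1]),float(d[0]),0])
```

```text
0 0.6 [0.7, -0.32, 0]
1 0.8 [0.61, -0.51, 0]
2 1.0 [0.5, -0.63, 0]
3 1.2 [0.36, -0.71, 0]
4 1.4 [0.21, -0.77, 0]
5 1.6 [0.06, -0.8, 0]
6 1.8 [-0.1, -0.79, 0]
7 2.0 [-0.26, -0.75, 0]
8 2.2 [-0.41, -0.69, 0]
9 2.4 [-0.53, -0.6, 0]
10 2.6 [-0.64, -0.48, 0]
11 2.8 [-0.72, -0.34, 0]
12 3.0 [-0.78, -0.19, 0]
13 3.2 [-0.79, -0.03, 0]
14 3.4 [-0.79, 0.12, 0]
15 3.6 [-0.75, 0.28, 0]
16 3.8 [-0.68, 0.43, 0]
17 4.0 [-0.58, 0.55, 0]
18 4.2 [-0.46, 0.65, 0]
19 4.4 [-0.32, 0.73, 0]
20 4.6 [-0.16, 0.78, 0]
21 4.8 [-0.01, 0.8, 0]
22 5.0 [0.14, 0.78, 0]
23 5.2 [0.31, 0.74, 0]
24 5.4 [0.44, 0.67, 0]
25 5.6 [0.56, 0.56, 0]
26 5.8 [0.67, 0.44, 0]
27 6.0 [0.74, 0.3, 0]
28 6.2 [0.79, 0.15, 0]
29 6.4 [0.8, -0.02, 0]
30 6.6 [0.78, -0.17, 0]
31 6.8 [0.73, -0.32, 0]
```

Call:
jog_arm(
  xyz=[
    [0.7,-0.32,0],
    [0.7,-0.32,0],
    [0.7,-0.32,0],
    [0.7,-0.32,0],
    [0.7,-0.32,0],
    [0.7,-0.32,0],
    [0.7,-0.32,0],
    [0.7,-0.32,0],
    [0.7,-0.32,0],
    [0.7,-0.32,0],
  ],
  twist=[
    [0,0,0],
    [0,0,0],
    [0,0,0],
    [0,0,0],
    [0,0,0],
    [0,0,0],
    [0,0,0],
    [0,0,0],
    [0,0,0],
    [0,0,0],
  ],
  grip=[0.1,0.1,0.1,0.1,0.1,0.1,0.1,0.1,0.1,0.1],
)

```text
t: 14.05
ee_pos: [0.6317, 0.0236, 0.0935]
eef_rot: [0.706, 0.708, 0.001, 0.001]
force: [6.0, 0.2, -5.5]
finger_gap: 0.171
```

Call:
jog_arm(
  xyz=[
    [0.61,-0.51,0],
    [0.61,-0.51,0],
    [0.61,-0.51,0],
    [0.61,-0.51,0],
    [0.61,-0.51,0],
    [0.61,-0.51,0],
    [0.61,-0.51,0],
    [0.61,-0.51,0],
    [0.61,-0.51,0],
    [0.61,-0.51,0],
  ],
  twist=[
    [0,0,0],
    [0,0,0],
    [0,0,0],
    [0,0,0],
    [0,0,0],
    [0,0,0],
    [0,0,0],
    [0,0,0],
    [0,0,0],
    [0,0,0],
  ],
  grip=[0.1,0.1,0.1,0.1,0.1,0.1,0.1,0.1,0.1,0.1],
)

```text
t: 15.3
ee_pos: [0.6269, 0.0299, 0.0936]
eef_rot: [0.706, 0.708, 0.001, 0.001]
force: [6.4, 2.6, -7.2]
finger_gap: 0.173
```

Call:
jog_arm(
  xyz=[
    [0.5,-0.63,0],
    [0.5,-0.63,0],
    [0.5,-0.63,0],
    [0.5,-0.63,0],
    [0.5,-0.63,0],
    [0.5,-0.63,0],
    [0.5,-0.63,0],
    [0.5,-0.63,0],
    [0.5,-0.63,0],
    [0.5,-0.63,0],
  ],
  twist=[
    [0,0,0],
    [0,0,0],
    [0,0,0],
    [0,0,0],
    [0,0,0],
    [0,0,0],
    [0,0,0],
    [0,0,0],
    [0,0,0],
    [0,0,0],
  ],
  grip=[0.1,0.1,0.1,0.1,0.1,0.1,0.1,0.1,0.1,0.1],
)

```text
t: 16.55
ee_pos: [0.6208, 0.0353, 0.0936]
eef_rot: [0.706, 0.708, 0.002, 0.001]
force: [8.6, 6.1, -8.8]
finger_gap: 0.174
```

Run:
```python
import numpy as np
th=.95;p=np.array([.6196,.0347]);C=np.array([.5982,.004])
for i in range(30):
    th+=.2;q=C+.04*np.array([np.cos(th),np.sin(th)])
    d=np.round((q-p)*100,2);p=p+d/100
    print(i,round(th,2),[float(d[1]),float(d[0]),0])
```

```text
0 1.15 [0.58, -0.51, 0]
1 1.35 [0.25, -0.75, 0]
2 1.55 [0.1, -0.8, 0]
3 1.75 [-0.06, -0.79, 0]
4 1.95 [-0.22, -0.77, 0]
5 2.15 [-0.37, -0.71, 0]
6 2.35 [-0.5, -0.62, 0]
7 2.55 [-0.62, -0.51, 0]
8 2.75 [-0.7, -0.38, 0]
9 2.95 [-0.77, -0.23, 0]
10 3.15 [-0.79, -0.07, 0]
11 3.35 [-0.8, 0.09, 0]
12 3.55 [-0.76, 0.24, 0]
13 3.75 [-0.7, 0.39, 0]
14 3.95 [-0.6, 0.52, 0]
15 4.15 [-0.49, 0.63, 0]
16 4.35 [-0.36, 0.71, 0]
17 4.55 [-0.21, 0.77, 0]
18 4.75 [-0.05, 0.8, 0]
19 4.95 [0.11, 0.79, 0]
20 5.15 [0.27, 0.76, 0]
21 5.35 [0.41, 0.68, 0]
22 5.55 [0.53, 0.59, 0]
23 5.75 [0.65, 0.47, 0]
24 5.95 [0.72, 0.34, 0]
25 6.15 [0.78, 0.18, 0]
26 6.35 [0.8, 0.03, 0]
27 6.55 [0.78, -0.13, 0]
28 6.75 [0.75, -0.29, 0]
29 6.95 [0.67, -0.43, 0]
```

Call:
jog_arm(
  xyz=[
    [0.58,-0.51,0],
    [0.58,-0.51,0],
    [0.58,-0.51,0],
    [0.58,-0.51,0],
    [0.58,-0.51,0],
    [0.58,-0.51,0],
    [0.58,-0.51,0],
    [0.58,-0.51,0],
    [0.58,-0.51,0],
    [0.58,-0.51,0],
  ],
  twist=[
    [0,0,0],
    [0,0,0],
    [0,0,0],
    [0,0,0],
    [0,0,0],
    [0,0,0],
    [0,0,0],
    [0,0,0],
    [0,0,0],
    [0,0,0],
  ],
  grip=[0.1,0.1,0.1,0.1,0.1,0.1,0.1,0.1,0.1,0.1],
)

```text
t: 17.8
ee_pos: [0.6142, 0.0398, 0.0933]
eef_rot: [0.706, 0.708, -0.0, 0.0]
force: [0.9, -9.3, 7.2]
finger_gap: 0.17
```

Call:
jog_arm(
  xyz=[
    [0.25,-0.75,0],
    [0.25,-0.75,0],
    [0.25,-0.75,0],
    [0.25,-0.75,0],
    [0.25,-0.75,0],
    [0.25,-0.75,0],
    [0.25,-0.75,0],
    [0.25,-0.75,0],
    [0.25,-0.75,0],
    [0.25,-0.75,0],
  ],
  twist=[
    [0,0,0],
    [0,0,0],
    [0,0,0],
    [0,0,0],
    [0,0,0],
    [0,0,0],
    [0,0,0],
    [0,0,0],
    [0,0,0],
    [0,0,0],
  ],
  grip=[0.1,0.1,0.1,0.1,0.1,0.1,0.1,0.1,0.1,0.1],
)

```text
t: 19.05
ee_pos: [0.6067, 0.0424, 0.0934]
eef_rot: [0.706, 0.708, -0.0, 0.0]
force: [1.3, -8.9, 6.3]
finger_gap: 0.176
```

Call:
jog_arm(
  xyz=[
    [0.1,-0.8,0],
    [0.1,-0.8,0],
    [0.1,-0.8,0],
    [0.1,-0.8,0],
    [0.1,-0.8,0],
    [0.1,-0.8,0],
    [0.1,-0.8,0],
    [0.1,-0.8,0],
    [0.1,-0.8,0],
    [0.1,-0.8,0],
  ],
  twist=[
    [0,0,0],
    [0,0,0],
    [0,0,0],
    [0,0,0],
    [0,0,0],
    [0,0,0],
    [0,0,0],
    [0,0,0],
    [0,0,0],
    [0,0,0],
  ],
  grip=[0.1,0.1,0.1,0.1,0.1,0.1,0.1,0.1,0.1,0.1],
)

```text
t: 20.3
ee_pos: [0.599, 0.0434, 0.0934]
eef_rot: [0.706, 0.708, -0.0, 0.0]
force: [2.5, -8.6, 5.0]
finger_gap: 0.171
```

```bash
cat > tab.py <<'E'
import numpy as np,sys
th,px,py,cx,cy,st,n=map(float,sys.argv[1:])
p=np.array([px,py]);C=np.array([cx,cy])
for i in range(int(n)):
    th+=st;q=C+.04*np.array([np.cos(th),np.sin(th)])
    d=np.round((q-p)*100,2);p=p+d/100
    print(i,round(th,2),[float(d[1]),float(d[0]),0],np.round(p,4))
E
# commanded pos now
python3 -c "
p=[.6196-(.0051+.0075+.008),.0347+.0058+.0025+.001];print(p)"
python3 tab.py 1.55 .5990 .0440 .5978 .0026 .2 27
```

```text
[0.5990000000000001, 0.044000000000000004]
0 1.75 [-0.2, -0.83, 0] [0.5907 0.042 ]
1 1.95 [-0.22, -0.77, 0] [0.583  0.0398]
2 2.15 [-0.37, -0.71, 0] [0.5759 0.0361]
3 2.35 [-0.5, -0.62, 0] [0.5697 0.0311]
4 2.55 [-0.62, -0.51, 0] [0.5646 0.0249]
5 2.75 [-0.7, -0.38, 0] [0.5608 0.0179]
6 2.95 [-0.77, -0.23, 0] [0.5585 0.0102]
7 3.15 [-0.79, -0.07, 0] [0.5578 0.0023]
8 3.35 [-0.8, 0.09, 0] [ 0.5587 -0.0057]
9 3.55 [-0.76, 0.24, 0] [ 0.5611 -0.0133]
10 3.75 [-0.7, 0.39, 0] [ 0.565  -0.0203]
11 3.95 [-0.6, 0.52, 0] [ 0.5702 -0.0263]
12 4.15 [-0.49, 0.63, 0] [ 0.5765 -0.0312]
13 4.35 [-0.36, 0.71, 0] [ 0.5836 -0.0348]
14 4.55 [-0.21, 0.77, 0] [ 0.5913 -0.0369]
15 4.75 [-0.05, 0.8, 0] [ 0.5993 -0.0374]
16 4.95 [0.11, 0.79, 0] [ 0.6072 -0.0363]
17 5.15 [0.27, 0.76, 0] [ 0.6148 -0.0336]
18 5.35 [0.41, 0.68, 0] [ 0.6216 -0.0295]
19 5.55 [0.53, 0.59, 0] [ 0.6275 -0.0242]
20 5.75 [0.65, 0.47, 0] [ 0.6322 -0.0177]
21 5.95 [0.72, 0.34, 0] [ 0.6356 -0.0105]
22 6.15 [0.78, 0.18, 0] [ 0.6374 -0.0027]
23 6.35 [0.8, 0.03, 0] [0.6377 0.0053]
24 6.55 [0.78, -0.13, 0] [0.6364 0.0131]
25 6.75 [0.75, -0.29, 0] [0.6335 0.0206]
26 6.95 [0.67, -0.43, 0] [0.6292 0.0273]
```

Call:
jog_arm(
  xyz=[
    [-0.2,-0.83,0],
    [-0.2,-0.83,0],
    [-0.2,-0.83,0],
    [-0.2,-0.83,0],
    [-0.2,-0.83,0],
    [-0.2,-0.83,0],
    [-0.2,-0.83,0],
    [-0.2,-0.83,0],
    [-0.2,-0.83,0],
    [-0.2,-0.83,0],
  ],
  twist=[
    [0,0,0],
    [0,0,0],
    [0,0,0],
    [0,0,0],
    [0,0,0],
    [0,0,0],
    [0,0,0],
    [0,0,0],
    [0,0,0],
    [0,0,0],
  ],
  grip=[0.1,0.1,0.1,0.1,0.1,0.1,0.1,0.1,0.1,0.1],
)

```text
t: 21.55
ee_pos: [0.5907, 0.0424, 0.0933]
eef_rot: [0.706, 0.708, 0.0, -0.0]
force: [2.1, 4.0, 5.6]
finger_gap: 0.173
```

Call:
jog_arm(
  xyz=[
    [-0.22,-0.77,0],
    [-0.22,-0.77,0],
    [-0.22,-0.77,0],
    [-0.22,-0.77,0],
    [-0.22,-0.77,0],
    [-0.22,-0.77,0],
    [-0.22,-0.77,0],
    [-0.22,-0.77,0],
    [-0.22,-0.77,0],
    [-0.22,-0.77,0],
  ],
  twist=[
    [0,0,0],
    [0,0,0],
    [0,0,0],
    [0,0,0],
    [0,0,0],
    [0,0,0],
    [0,0,0],
    [0,0,0],
    [0,0,0],
    [0,0,0],
  ],
  grip=[0.1,0.1,0.1,0.1,0.1,0.1,0.1,0.1,0.1,0.1],
)

```text
t: 22.8
ee_pos: [0.5829, 0.0403, 0.0933]
eef_rot: [0.706, 0.708, 0.0, -0.0]
force: [2.1, 3.3, 8.5]
finger_gap: 0.171
```

Call:
jog_arm(
  xyz=[
    [-0.37,-0.71,0],
    [-0.37,-0.71,0],
    [-0.37,-0.71,0],
    [-0.37,-0.71,0],
    [-0.37,-0.71,0],
    [-0.37,-0.71,0],
    [-0.37,-0.71,0],
    [-0.37,-0.71,0],
    [-0.37,-0.71,0],
    [-0.37,-0.71,0],
  ],
  twist=[
    [0,0,0],
    [0,0,0],
    [0,0,0],
    [0,0,0],
    [0,0,0],
    [0,0,0],
    [0,0,0],
    [0,0,0],
    [0,0,0],
    [0,0,0],
  ],
  grip=[0.1,0.1,0.1,0.1,0.1,0.1,0.1,0.1,0.1,0.1],
)

```text
t: 24.05
ee_pos: [0.5757, 0.0365, 0.0933]
eef_rot: [0.706, 0.708, 0.0, -0.0]
force: [0.8, 4.7, 8.2]
finger_gap: 0.175
```

Call:
jog_arm(
  xyz=[
    [-0.5,-0.62,0],
    [-0.5,-0.62,0],
    [-0.5,-0.62,0],
    [-0.5,-0.62,0],
    [-0.5,-0.62,0],
    [-0.5,-0.62,0],
    [-0.5,-0.62,0],
    [-0.5,-0.62,0],
    [-0.5,-0.62,0],
    [-0.5,-0.62,0],
  ],
  twist=[
    [0,0,0],
    [0,0,0],
    [0,0,0],
    [0,0,0],
    [0,0,0],
    [0,0,0],
    [0,0,0],
    [0,0,0],
    [0,0,0],
    [0,0,0],
  ],
  grip=[0.1,0.1,0.1,0.1,0.1,0.1,0.1,0.1,0.1,0.1],
)

```text
t: 25.3
ee_pos: [0.5694, 0.0315, 0.0933]
eef_rot: [0.706, 0.708, 0.0, -0.0]
force: [0.3, 3.7, 9.1]
finger_gap: 0.17
```

Call:
jog_arm(
  xyz=[
    [-0.62,-0.51,0],
    [-0.62,-0.51,0],
    [-0.62,-0.51,0],
    [-0.62,-0.51,0],
    [-0.62,-0.51,0],
    [-0.62,-0.51,0],
    [-0.62,-0.51,0],
    [-0.62,-0.51,0],
    [-0.62,-0.51,0],
    [-0.62,-0.51,0],
  ],
  twist=[
    [0,0,0],
    [0,0,0],
    [0,0,0],
    [0,0,0],
    [0,0,0],
    [0,0,0],
    [0,0,0],
    [0,0,0],
    [0,0,0],
    [0,0,0],
  ],
  grip=[0.1,0.1,0.1,0.1,0.1,0.1,0.1,0.1,0.1,0.1],
)

```text
t: 26.55
ee_pos: [0.5642, 0.0252, 0.0933]
eef_rot: [0.706, 0.708, 0.0, -0.0]
force: [-0.4, 3.7, 9.1]
finger_gap: 0.173
```

Call:
jog_arm(
  xyz=[
    [-0.7,-0.38,0],
    [-0.7,-0.38,0],
    [-0.7,-0.38,0],
    [-0.7,-0.38,0],
    [-0.7,-0.38,0],
    [-0.7,-0.38,0],
    [-0.7,-0.38,0],
    [-0.7,-0.38,0],
    [-0.7,-0.38,0],
    [-0.7,-0.38,0],
  ],
  twist=[
    [0,0,0],
    [0,0,0],
    [0,0,0],
    [0,0,0],
    [0,0,0],
    [0,0,0],
    [0,0,0],
    [0,0,0],
    [0,0,0],
    [0,0,0],
  ],
  grip=[0.1,0.1,0.1,0.1,0.1,0.1,0.1,0.1,0.1,0.1],
)

```text
t: 27.8
ee_pos: [0.5605, 0.0182, 0.0933]
eef_rot: [0.706, 0.708, 0.0, -0.0]
force: [-0.5, 4.0, 9.3]
finger_gap: 0.174
```

Call:
jog_arm(
  xyz=[
    [-0.77,-0.23,0],
    [-0.77,-0.23,0],
    [-0.77,-0.23,0],
    [-0.77,-0.23,0],
    [-0.77,-0.23,0],
    [-0.77,-0.23,0],
    [-0.77,-0.23,0],
    [-0.77,-0.23,0],
    [-0.77,-0.23,0],
    [-0.77,-0.23,0],
  ],
  twist=[
    [0,0,0],
    [0,0,0],
    [0,0,0],
    [0,0,0],
    [0,0,0],
    [0,0,0],
    [0,0,0],
    [0,0,0],
    [0,0,0],
    [0,0,0],
  ],
  grip=[0.1,0.1,0.1,0.1,0.1,0.1,0.1,0.1,0.1,0.1],
)

```text
t: 29.05
ee_pos: [0.5582, 0.0105, 0.0933]
eef_rot: [0.706, 0.708, 0.0, -0.0]
force: [-0.4, 3.3, 9.1]
finger_gap: 0.177
```

Call:
jog_arm(
  xyz=[
    [-0.79,-0.07,0],
    [-0.79,-0.07,0],
    [-0.79,-0.07,0],
    [-0.79,-0.07,0],
    [-0.79,-0.07,0],
    [-0.79,-0.07,0],
    [-0.79,-0.07,0],
    [-0.79,-0.07,0],
    [-0.79,-0.07,0],
    [-0.79,-0.07,0],
  ],
  twist=[
    [0,0,0],
    [0,0,0],
    [0,0,0],
    [0,0,0],
    [0,0,0],
    [0,0,0],
    [0,0,0],
    [0,0,0],
    [0,0,0],
    [0,0,0],
  ],
  grip=[0.1,0.1,0.1,0.1,0.1,0.1,0.1,0.1,0.1,0.1],
)

```text
t: 30.3
ee_pos: [0.5575, 0.0025, 0.0933]
eef_rot: [0.706, 0.708, 0.0, -0.0]
force: [-1.5, 3.2, 9.6]
finger_gap: 0.175
```

Call:
jog_arm(
  xyz=[
    [-0.8,0.09,0],
    [-0.8,0.09,0],
    [-0.8,0.09,0],
    [-0.8,0.09,0],
    [-0.8,0.09,0],
    [-0.8,0.09,0],
    [-0.8,0.09,0],
    [-0.8,0.09,0],
    [-0.8,0.09,0],
    [-0.8,0.09,0],
  ],
  twist=[
    [0,0,0],
    [0,0,0],
    [0,0,0],
    [0,0,0],
    [0,0,0],
    [0,0,0],
    [0,0,0],
    [0,0,0],
    [0,0,0],
    [0,0,0],
  ],
  grip=[0.1,0.1,0.1,0.1,0.1,0.1,0.1,0.1,0.1,0.1],
)

```text
t: 31.55
ee_pos: [0.5583, -0.0051, 0.0932]
eef_rot: [0.706, 0.708, 0.0, -0.001]
force: [-0.8, 9.2, 10.8]
finger_gap: 0.17
```

Call:
jog_arm(
  xyz=[
    [-0.24,0.06,0],
    [-0.24,0.06,0],
    [-0.24,0.06,0],
    [-0.24,0.06,0],
    [-0.24,0.06,0],
    [-0.24,0.06,0],
    [-0.24,0.06,0],
    [-0.24,0.06,0],
    [-0.24,0.06,0],
    [-0.24,0.06,0],
  ],
  twist=[
    [0,0,0],
    [0,0,0],
    [0,0,0],
    [0,0,0],
    [0,0,0],
    [0,0,0],
    [0,0,0],
    [0,0,0],
    [0,0,0],
    [0,0,0],
  ],
  grip=[0.1,0.1,0.1,0.1,0.1,0.1,0.1,0.1,0.1,0.1],
)

```text
t: 32.8
ee_pos: [0.5589, -0.0075, 0.0933]
eef_rot: [0.706, 0.708, 0.0, -0.001]
force: [-1.8, 8.1, 10.5]
finger_gap: 0.172
```

Call:
jog_arm(
  xyz=[
    [-0.24,0.07,0],
    [-0.24,0.07,0],
    [-0.24,0.07,0],
    [-0.24,0.07,0],
    [-0.24,0.07,0],
    [-0.24,0.07,0],
    [-0.24,0.07,0],
    [-0.24,0.07,0],
    [-0.24,0.07,0],
    [-0.24,0.07,0],
  ],
  twist=[
    [0,0,0],
    [0,0,0],
    [0,0,0],
    [0,0,0],
    [0,0,0],
    [0,0,0],
    [0,0,0],
    [0,0,0],
    [0,0,0],
    [0,0,0],
  ],
  grip=[0.1,0.1,0.1,0.1,0.1,0.1,0.1,0.1,0.1,0.1],
)

```text
t: 34.05
ee_pos: [0.5597, -0.01, 0.0933]
eef_rot: [0.706, 0.708, 0.0, -0.0]
force: [-0.4, 5.6, 9.7]
finger_gap: 0.172
```

Call:
jog_arm(
  xyz=[
    [-0.23,0.08,0],
    [-0.23,0.08,0],
    [-0.23,0.08,0],
    [-0.23,0.08,0],
    [-0.23,0.08,0],
    [-0.23,0.08,0],
    [-0.23,0.08,0],
    [-0.23,0.08,0],
    [-0.23,0.08,0],
    [-0.23,0.08,0],
  ],
  twist=[
    [0,0,0],
    [0,0,0],
    [0,0,0],
    [0,0,0],
    [0,0,0],
    [0,0,0],
    [0,0,0],
    [0,0,0],
    [0,0,0],
    [0,0,0],
  ],
  grip=[0.1,0.1,0.1,0.1,0.1,0.1,0.1,0.1,0.1,0.1],
)

```text
t: 35.3
ee_pos: [0.5607, -0.0125, 0.0933]
eef_rot: [0.706, 0.708, 0.0, -0.0]
force: [0.1, 2.6, 10.4]
finger_gap: 0.172
```

Call:
jog_arm(
  xyz=[
    [-0.22,0.1,0],
    [-0.22,0.1,0],
    [-0.22,0.1,0],
    [-0.22,0.1,0],
    [-0.22,0.1,0],
    [-0.22,0.1,0],
    [-0.22,0.1,0],
    [-0.22,0.1,0],
    [-0.22,0.1,0],
    [-0.22,0.1,0],
  ],
  twist=[
    [0,0,0],
    [0,0,0],
    [0,0,0],
    [0,0,0],
    [0,0,0],
    [0,0,0],
    [0,0,0],
    [0,0,0],
    [0,0,0],
    [0,0,0],
  ],
  grip=[0.1,0.1,0.1,0.1,0.1,0.1,0.1,0.1,0.1,0.1],
)

```text
t: 36.55
ee_pos: [0.5617, -0.0149, 0.0933]
eef_rot: [0.706, 0.708, 0.0, -0.0]
force: [0.2, 1.4, 8.0]
finger_gap: 0.173
```

Call:
jog_arm(
  xyz=[
    [0.22,-0.1,0],
    [0.22,-0.1,0],
    [0.22,-0.1,0],
    [0.22,-0.1,0],
    [0.22,-0.1,0],
    [0.22,-0.1,0],
    [0.22,-0.1,0],
    [0.22,-0.1,0],
    [0.22,-0.1,0],
    [0.22,-0.1,0],
  ],
  twist=[
    [0,0,0],
    [0,0,0],
    [0,0,0],
    [0,0,0],
    [0,0,0],
    [0,0,0],
    [0,0,0],
    [0,0,0],
    [0,0,0],
    [0,0,0],
  ],
  grip=[0.1,0.1,0.1,0.1,0.1,0.1,0.1,0.1,0.1,0.1],
)

```text
t: 37.8
ee_pos: [0.5611, -0.0133, 0.0933]
eef_rot: [0.706, 0.708, 0.0, 0.001]
force: [3.8, -5.6, 5.6]
finger_gap: 0.168
```

Call:
jog_arm(
  xyz=[
    [0.16,-0.06,0],
    [0.16,-0.06,0],
    [0.16,-0.06,0],
    [0.16,-0.06,0],
    [0.16,-0.06,0],
    [0.16,-0.06,0],
    [0.16,-0.06,0],
    [0.16,-0.06,0],
    [0.16,-0.06,0],
    [0.16,-0.06,0],
  ],
  twist=[
    [0,0,0],
    [0,0,0],
    [0,0,0],
    [0,0,0],
    [0,0,0],
    [0,0,0],
    [0,0,0],
    [0,0,0],
    [0,0,0],
    [0,0,0],
  ],
  grip=[0.1,0.1,0.1,0.1,0.1,0.1,0.1,0.1,0.1,0.1],
)

```text
t: 39.05
ee_pos: [0.5604, -0.0117, 0.0933]
eef_rot: [0.706, 0.708, 0.0, 0.0]
force: [2.4, -5.5, 6.1]
finger_gap: 0.172
```

Call:
jog_arm(
  xyz=[
    [0.16,-0.06,0],
    [0.16,-0.06,0],
    [0.16,-0.06,0],
    [0.16,-0.06,0],
    [0.16,-0.06,0],
    [0.16,-0.06,0],
    [0.16,-0.06,0],
    [0.16,-0.06,0],
    [0.16,-0.06,0],
    [0.16,-0.06,0],
  ],
  twist=[
    [0,0,0],
    [0,0,0],
    [0,0,0],
    [0,0,0],
    [0,0,0],
    [0,0,0],
    [0,0,0],
    [0,0,0],
    [0,0,0],
    [0,0,0],
  ],
  grip=[0.1,0.1,0.1,0.1,0.1,0.1,0.1,0.1,0.1,0.1],
)

```text
t: 40.3
ee_pos: [0.5597, -0.0099, 0.0933]
eef_rot: [0.706, 0.708, 0.0, 0.0]
force: [2.7, -4.3, 6.3]
finger_gap: 0.172
```

Call:
jog_arm(
  xyz=[
    [0.16,-0.05,0],
    [0.16,-0.05,0],
    [0.16,-0.05,0],
    [0.16,-0.05,0],
    [0.16,-0.05,0],
    [0.16,-0.05,0],
    [0.16,-0.05,0],
    [0.16,-0.05,0],
    [0.16,-0.05,0],
    [0.16,-0.05,0],
  ],
  twist=[
    [0,0,0],
    [0,0,0],
    [0,0,0],
    [0,0,0],
    [0,0,0],
    [0,0,0],
    [0,0,0],
    [0,0,0],
    [0,0,0],
    [0,0,0],
  ],
  grip=[0.1,0.1,0.1,0.1,0.1,0.1,0.1,0.1,0.1,0.1],
)

```text
t: 41.55
ee_pos: [0.5591, -0.0082, 0.0933]
eef_rot: [0.706, 0.708, 0.0, 0.0]
force: [0.5, -2.3, 6.4]
finger_gap: 0.171
```

Call:
jog_arm(
  xyz=[
    [-0.34,0.13,0],
    [-0.34,0.13,0],
    [-0.34,0.13,0],
    [-0.34,0.13,0],
    [-0.34,0.13,0],
    [-0.34,0.13,0],
    [-0.34,0.13,0],
    [-0.34,0.13,0],
    [-0.34,0.13,0],
    [-0.34,0.13,0],
  ],
  twist=[
    [0,0,0],
    [0,0,0],
    [0,0,0],
    [0,0,0],
    [0,0,0],
    [0,0,0],
    [0,0,0],
    [0,0,0],
    [0,0,0],
    [0,0,0],
  ],
  grip=[0.1,0.1,0.1,0.1,0.1,0.1,0.1,0.1,0.1,0.1],
)

```text
t: 42.8
ee_pos: [0.5601, -0.011, 0.0933]
eef_rot: [0.706, 0.708, 0.0, -0.0]
force: [-0.5, 3.5, 9.9]
finger_gap: 0.17
```

Call:
jog_arm(
  xyz=[
    [0,0,0],
    [0,0,0],
    [0,0,0],
    [0,0,0],
    [0,0,-10],
    [0,0,-15],
    [0,0,-20],
    [0,0,-20],
    [0,0,-20],
    [0,0,-20],
  ],
  twist=[
    [0,0,0],
    [0,0,0],
    [0,0,0],
    [0,0,0],
    [0,0,0],
    [0,0,0],
    [0,0,0],
    [0,0,0],
    [0,0,0],
    [0,0,0],
  ],
  grip=[0.2,0.3,0.4,0.4,0.4,0.4,0.4,0.4,0.4,0.4],
)

```text
t: 44.05
ee_pos: [0.5603, -0.0116, 0.1997]
eef_rot: [0.706, 0.708, 0.0, 0.0]
force: [-0.2, -0.2, -0.6]
finger_gap: 0.403
```

Call:
jog_arm(
  xyz=[
    [-20,0,0],
    [-20,0,0],
    [-20,0,0],
    [-20,0,0],
    [-20,0,0],
    [0,0,0],
    [0,0,0],
    [0,0,0],
    [0,0,0],
    [0,0,0],
  ],
  twist=[
    [0,0,0],
    [0,0,0],
    [0,0,0],
    [0,0,0],
    [0,0,0],
    [0,0,0],
    [0,0,0],
    [0,0,0],
    [0,0,0],
    [0,0,0],
  ],
  grip=[0.4,0.4,0.4,0.4,0.4,0.4,0.4,0.4,0.4,0.4],
)

```text
t: 45.3
ee_pos: [0.5606, -0.1113, 0.198]
eef_rot: [0.706, 0.708, 0.0, 0.0]
force: [-0.4, -0.3, 0.1]
finger_gap: 0.4
```

Run:
```python
from plant import r, grab_frame
import cv2,numpy as np
s=r.state();print(s["t"],s["ee_pos"],s["force"])
for n in ("wrist","scene"):
    d=grab_frame(n); cv2.imwrite(f"pics/{n}4.png",d["frame"][:,:,::-1]);np.savez(f"/tmp/{n}4.npz",**d)
```

```text
45.3 [ 0.56057745 -0.11133091  0.19795802] [-0.44357431 -0.26662249  0.07507343]
```

View pics/wrist4.png

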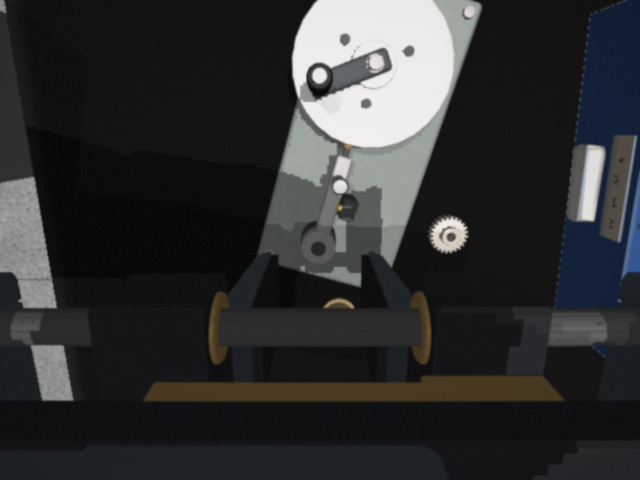

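The wrist view shows the crank top at (320,75), the axle at (376,62), the post at (341,185) and the pivot at (319,247). The arm points into the groove, where the brass collar is visible at (347,147).

Run:
```python
from h import *
d=np.load("/tmp/wrist4.npz"); d={k:d[k] for k in d.files}
Q={}
for n,u,v,z in [("axle",376.5,62,.067),("pivot",319,247.5,.051),("post",341,185.5,.078),("crank",319.5,76,.112)]:
    Q[n]=P(d,u,v,z);print(n,np.round(Q[n],4))
a=lambda p,q:np.arctan2(*(Q[q]-Q[p])[[1,0]])
print(a("pivot","post"),a("pivot","axle"),a("axle","crank")%6.283)
for n,a0,b0 in (("wrist2",(293,150),(0,0)),):
    pass
f=d["frame"][120:270,270:420,::-1];cv2.imwrite("pics/w4c.png",cv2.resize(f,None,fx=4,fy=4,interpolation=cv2.INTER_CUBIC))
```

```text
axle [0.5983 0.0021 0.067 ]
pivot [ 0.5606 -0.131   0.051 ]
post [ 0.5755 -0.0784  0.078 ]
crank [ 0.5606 -0.0118  0.112 ]
1.2940657557242363 1.2950093543967136 3.494842241640557
```

View pics/w4c.png

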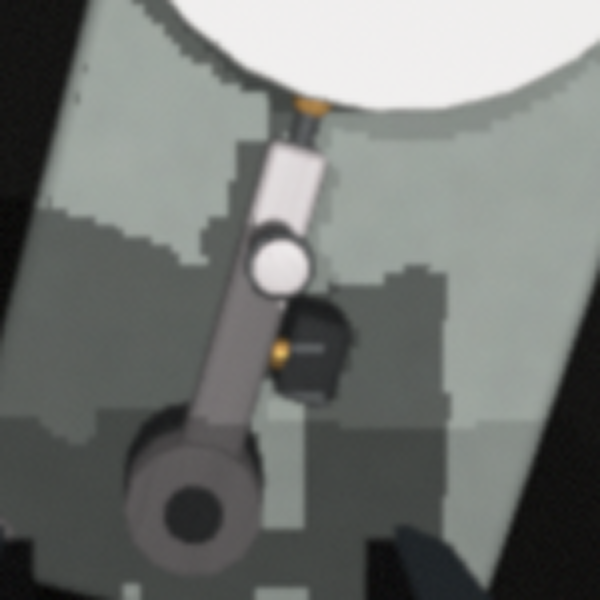

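View pics/scene4.png

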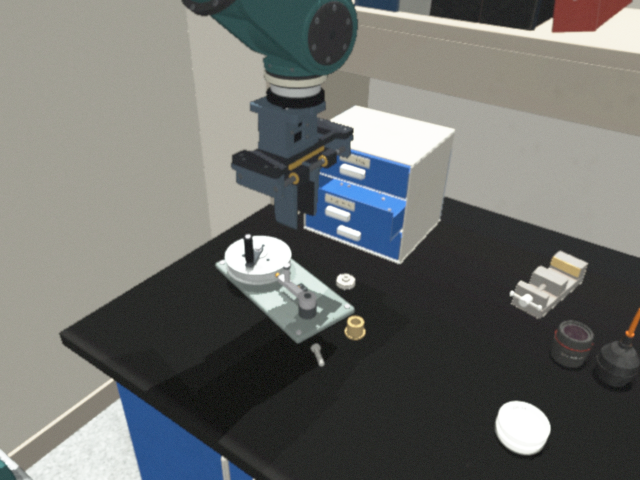

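```bash
python3 -c "
from plant import order
print(order.close_job())"
```

```text
the job is handed in; nothing more can be done
None
```

I swung the pointer arm against its stop, turned the pulley counter-clockwise by its crank, and found the highest spot by feel. The pulley now stands with that spot at the pointer tip as nearly as I could tell. I let go and handed the job in at about 45 s.

**What the feel showed**
- **Arm to stop:** the push at the post rose from 7 N to 16 N at the stop.
- **Highest spot:** drag at the crank was about 3 N, and rose to 9 N as the highest spot ran up to the tip.
- **Lesser spot:** there was a weak rise of about 1.5 N some 2.3 rad earlier, which fits the lesser spot. I did not check it more closely.

**Last checks**
- **Arm:** the last wrist picture puts it at 1.294 rad, against 1.295 rad for the line from the pivot to the pulley axis. The arm is touching the stop block.
- **Pulley:** the crank stands at 3.495 rad by camera and 3.488 rad by the robot's own reading at release. The brass ball sits pushed back at the flange edge, as it should on a swelling.
- **Bystanders and robot:** the bolt, bushing and gear looked unmoved in the last scene picture. The gripper was clear, with force near zero.

**What disagreed:** the top came out at 3.51 rad turning one way and 3.43 rad turning the other. I took the middle, 3.47 rad, so the pulley may be 0.02–0.06 rad off the top. That is within the 0.12 rad allowed. I could not measure the tip's contact force itself.

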